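# Find the bronze seal by its weight

### The job

One of the three identical boxes on the conservation bench holds a bronze seal; the other two hold light resin copies that look the same. Lift boxes, still shut, to feel which is the heavy one and set them back upright on the bench; then take the lid off that box, lay the lid on the bench, and set the bronze seal gently down on the square grey examination pad. Keep the boxes upright, and leave the other two shut.

Things in the scene. Friction and masses are not known exactly. Their poses are not given: they have to be found in the camera images.
- box_1: one of three identical closed brown board boxes (all numbers in these entries hold for all three; which is heavy has nothing to do with the name). Origin: centre of underside; x along length, z up. 104 mm long (x), 64 wide (y), rim 54 high, walls and floor 3. Shut: 58 mm to the lid's top, 72 to the top of its bar. Can be gripped across its width, below the rim. Inside: see box_2; weights: see box_3
- box_2: same as box_1. In each box, at its centre, a brass-coloured seal stands upright in a 46 mm round recess of a liner 18 mm high. Heights above the box's underside: seal's underside 3 mm; 44 mm round foot up to 21, sloping in to 25; upright 16 mm round handle from 25 to 46. Free beside the handle: 41 mm to the end walls (along x), only 21 to the side walls (y)
- box_3: same as box_1. Each box, shut and with its seal, weighs about 0.2 kg if the seal is a resin copy (45 g), about 0.5 kg if it is the bronze original (0.30 to 0.38 kg). Boxes and seals look alike, inside and out; the original may be in any of the three
- lid_1: loose lid of box_1 (all three alike): 104 x 64 x 4 mm board, 40 g, lying on the rim; a 4 mm deep lip below it fits the mouth with 2 mm play all round; lifts straight off. On top, centred along x, a finger bar 40 mm long (x), 10 thick (y), 14 high. Origin: centre of the plate's underside, 54 mm above the box's underside when shut, 4 mm above the bench when laid down; axes as the box's
- lid_2: loose lid of box_2, same as lid_1
- lid_3: loose lid of box_3, same as lid_1
- pad: square grey examination pad fixed to the bench, 110 x 110 mm, 12 mm thick, flat top. Origin: centre of its underside; x and y along its sides
There are look-alikes about, which are no part of the job. What is shaped like the box_1 but green is not meant.

How it is judged:
On the way, in this order (a step that is already met when the one before it is completed fails the run):
1. a shut box is lifted at least 20 mm clear of the bench, before any lid is taken off (((height (world z) of box_1 above 0.02 m and horizontal distance between lid_1 and box_1 below 0.02 m and z of lid_1 in the frame of box_1 between 0.046 and 0.062 m) or (height (world z) of box_2 above 0.02 m and horizontal distance between lid_2 and box_2 below 0.02 m and z of lid_2 in the frame of box_2 between 0.046 and 0.062 m) or (height (world z) of box_3 above 0.02 m and horizontal distance between lid_3 and box_3 below 0.02 m and z of lid_3 in the frame of box_3 between 0.046 and 0.062 m))), for 0.2 s.
2. the lid of one box is taken off (((horizontal distance between lid_1 and box_1 above 0.035 m or z of lid_1 in the frame of box_1 above 0.08 m) or (horizontal distance between lid_2 and box_2 above 0.035 m or z of lid_2 in the frame of box_2 above 0.08 m) or (horizontal distance between lid_3 and box_3 above 0.035 m or z of lid_3 in the frame of box_3 above 0.08 m))), for 0.1 s.
3. the seal's weight comes on the pad with the gripper still down at it, not dropped from above (contact force between pad and anything else above 1 N and height (world z) of the grasp point below 0.09 m and horizontal distance between the grasp point and pad below 0.1 m), for 0.1 s.
At the end, for the whole second after the job is handed in: The bronze seal alone rests on the pad (2.3 to 4.6 N on it); the opened box's lid lies on the bench, 50 mm or more from its box, centre to centre; the other two lids are on (within 20 mm sideways, 8 mm in height); all boxes stand on the bench (within 7 mm), upright within 0.12 rad (((horizontal distance between lid_1 and box_1 above 0.05 m and height (world z) of lid_1 between -0.01 and 0.045 m and horizontal distance between lid_2 and box_2 below 0.02 m and z of lid_2 in the frame of box_2 between 0.046 and 0.062 m and horizontal distance between lid_3 and box_3 below 0.02 m and z of lid_3 in the frame of box_3 between 0.046 and 0.062 m) or (horizontal distance between lid_2 and box_2 above 0.05 m and height (world z) of lid_2 between -0.01 and 0.045 m and horizontal distance between lid_1 and box_1 below 0.02 m and z of lid_1 in the frame of box_1 between 0.046 and 0.062 m and horizontal distance between lid_3 and box_3 below 0.02 m and z of lid_3 in the frame of box_3 between 0.046 and 0.062 m) or (horizontal distance between lid_3 and box_3 above 0.05 m and height (world z) of lid_3 between -0.01 and 0.045 m and horizontal distance between lid_1 and box_1 below 0.02 m and z of lid_1 in the frame of box_1 between 0.046 and 0.062 m and horizontal distance between lid_2 and box_2 below 0.02 m and z of lid_2 in the frame of box_2 between 0.046 and 0.062 m)) and height (world z) of box_1 between -0.007 and 0.007 m and angle between each of box_1, box_2, box_3's own z axis and vertical below 0.12 rad and height (world z) of box_2 between -0.007 and 0.007 m and height (world z) of box_3 between -0.007 and 0.007 m and contact force between pad and anything else between 2.3 and 4.6 N); the robot touches nothing.
It fails at once if a second box is opened (((horizontal distance between lid_1 and box_1 above 0.035 m or z of lid_1 in the frame of box_1 above 0.08 m) and (horizontal distance between lid_2 and box_2 above 0.035 m or z of lid_2 in the frame of box_2 above 0.08 m)) or ((horizontal distance between lid_1 and box_1 above 0.035 m or z of lid_1 in the frame of box_1 above 0.08 m) and (horizontal distance between lid_3 and box_3 above 0.035 m or z of lid_3 in the frame of box_3 above 0.08 m)) or ((horizontal distance between lid_2 and box_2 above 0.035 m or z of lid_2 in the frame of box_2 above 0.08 m) and (horizontal distance between lid_3 and box_3 above 0.035 m or z of lid_3 in the frame of box_3 above 0.08 m))).
It fails at once if a box is tipped more than 0.5 rad (angle between any of box_1, box_2, box_3's own z axis and vertical above 0.5 rad).
It fails at once if the pad is pressed with more than 60 N (contact force between pad and anything else above 60 N).
It also fails if it takes over 72 s, if anything falls off the work surface, if the arm or the gripper's body presses on something with over 40 N, if the wrist force passes 120 N, or if a joint passes its speed limit or range.

### The arm

A 7-joint arm with a two-finger parallel gripper is mounted at the origin on the work surface. World frame = base frame: x ahead of the robot, y to its left, z up, the work surface at z = 0. Lengths are in m, angles in rad, forces in N, time in s.
With the tool pointing down it reaches from about 0.425 to 0.925 m from the base axis. Payload 6.8 kg.
Tool frame: the origin (TCP) lies on the front face of the gripper's body, between the roots of the fingers; the fingertips stand 73 mm ahead of it and the grasp point (between the pads) lies 54 mm ahead of it (env.nose_length is the distance from the TCP to the fingertips, in m); z points along the fingers, y is the line along which they close (so a half turn about z gives the same grasp; the last joint's range is limited). The gripper opens to 85 mm and grips with 20 to 120 N. Pads are 22 mm wide; open, the fingers measure 114 mm over their backs; the gripper's body (76 mm by 85 mm) begins 54 mm behind the grasp point. The pads swing forward as they close: fully open they stand 13 mm farther back than shut.
Start: joints at [-1.215, 0.477, 0.022, 1.555, -0.011, 1.109, -0.083], TCP at [0.302, 0.604, 0.304] pointing down, gripper open.
Joint ranges: [-2.96, 2.96], [-0.34, 2.1], [-1.41, 1.46], [0.24, 2.44], [-1.37, 4.51], [0.17, 1.92], [-2.96, 2.96]. Speed limits (rad/s): [2.39, 2.39, 3.14, 3.14, 3.14, 3.14, 3.14].

### API

Orientations are given as a unit quaternion [w, x, y, z].
In Python, from cell import env, kin, camera, calibration, job gives the robot as it stands. The module is installed in compiled form; this text tells all that it offers. Calls block until the motion is done:
- env.reach(position, orientation): joint-space move of the TCP to a pose.
- env.movel(position, velocity=0.15, rot=None, stop_force=None): straight line of the TCP; rot=None keeps the orientation; velocity is the mean speed in m/s. With stop_force (N) it stops when the force on the tool has changed by that much, and returns True; else False.
- env.goto_joints(angles): joint-space move.
- env.grip(opening, f_grip=None): finger opening in m; f_grip is the grip in N (None keeps the last); returns when the fingers have stopped.
- env.dwell(seconds).
- kin.inverse_kinematics(position, orientation): joint angles nearest the present ones, or None.
- env.get_state(): the state.
- camera(name): name is "scene" or "top" or "wrist"; returns (picture, depth): 400x640x3 uint8, blue, green, red; 400x640 float32, m along the optical axis (not along the pixel's ray), 0 where there is no reading.
- calibration(name): a dict with "fx", "fy", "cx", "cy" (pixels), "rvec" (rotation vector, rad) and "tvec" (3), from world to camera coordinates, as OpenCV has them. Camera axes: x right, y down, z forward; pixel columns grow to the right and rows downward; lengths in m; the calibration is good to about 2 mm. A picture is of the moment at which its call begins: read the wrist's pose just before it. calibration takes no time and is no camera call; for the wrist camera it gives the pose at the moment of the call.
A pose or a line that the arm cannot do raises env.PlanningError and nothing moves.
- job.job_done(): hands the job in; it is judged then, once.
The state is a dict: "time": time; "qpos": joint angles; "joint_velocities": joint speeds; "joint_torque": joint torques, N m; "tcp_pos": TCP position; "orientation": TCP orientation; "force": force on the tool from outside, world axes, zero at the start; "torque": the same for the moment, N m; "opening": finger opening in m; "gripper_force": force on a finger pad.
Only numpy, scipy, OpenCV 4.12 (cv2) and the standard library are available. Lean on these libraries where they do the work, as an engineer would, in place of code of your own. Each camera call takes 0.05 s, during which the arm holds its last target. There are 200 camera calls.

## Working session

There is one attempt and no reset: what is moved stays moved. The work goes in short steps, each a Python script; the robot and the scene stay as the last script left them, time stands still between calls to the robot, and variables do not carry over. Pictures are saved under pics/ and viewed, at most 10 in all, crops included, and the job is handed in when it is done.

```bash
mkdir -p pics
cat > h.py <<'E'
import numpy as np, cv2
from cell import env, kin, camera, calibration, job
def world(name, depth, uv, cal=None):
    c=cal or calibration(name); R,_=cv2.Rodrigues(np.array(c["rvec"],float)); t=np.array(c["tvec"],float).ravel()
    uv=np.atleast_2d(uv).astype(int); z=depth[uv[:,1],uv[:,0]]
    p=np.c_[(uv[:,0]-c["cx"])/c["fx"]*z,(uv[:,1]-c["cy"])/c["fy"]*z,z]
    return (p-t)@R
E
python3 - <<'E'
from h import *
for n in("top","scene"):
    p,d=camera(n); cv2.imwrite(f"pics/{n}0.png",p); np.save(f"{n}0.npy",d)
    c=calibration(n); print(n,c)
print(env.get_state())
E
```

```text
top {'fx': 474.0337977359897, 'fy': 474.0337977359897, 'cx': 327.3280927932689, 'cy': 197.73933020596073, 'rvec': array([ 2.14136842, -2.12612274,  0.14867878]), 'tvec': array([0.01201605, 0.60611147, 0.91682427])}
scene {'fx': 445.01620066888, 'fy': 445.01620066888, 'cx': 316.6047257681042, 'cy': 203.59956762457858, 'rvec': array([ 0.68813718,  2.52943095, -1.2826598 ]), 'tvec': array([ 0.53099887, -0.14371285,  1.25699948])}
{'time': 0.1, 'qpos': array([-1.21507582,  0.47768453,  0.02233254,  1.55634876, -0.01146913,
        1.10929578, -0.08311996]), 'joint_velocities': array([ 2.73449938e-04, -9.70380385e-04, -3.54869971e-04, -2.40793485e-03,
       -5.75423438e-04, -8.20902655e-05, -1.03865392e-03]), 'joint_torque': array([ 5.17647219e-03, -5.97760391e+01,  1.61399178e+00, -2.81958371e+01,
        1.28871875e-02,  5.02173658e-03, -5.79209683e-06]), 'tcp_pos': array([0.30179171, 0.60331513, 0.30304634]), 'orientation': array([-1.16668236e-04,  2.29825856e-01,  9.73231437e-01, -7.95642977e-04]), 'force': array([ 0.05527619, -0.20145372, -0.44356547]), 'torque': array([-0.07350077, -0.01236708, -0.01523576]), 'gripper_force': 0.0, 'opening': 0.08557916791481479}
```

View pics/top0.png

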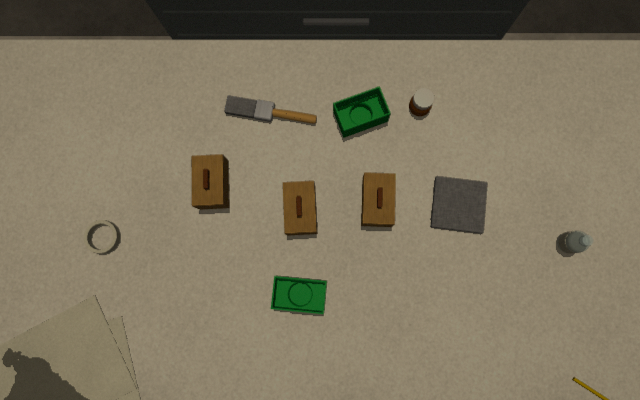

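View pics/scene0.png

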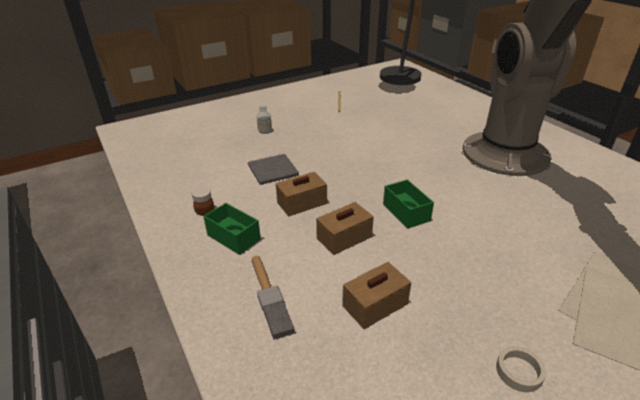

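Top view: three brown shut boxes at (209,181), (299,208) and (379,199), and a grey pad at (459,205). Possible mix-ups are the open green boxes at (361,113) and (299,295), which are not meant, and the grey brush head at (240,107) for the pad. I'll measure from depth and check one enlarged crop.

Run:
```python
from h import *
p=cv2.imread("pics/top0.png"); d=np.load("top0.npy")
v,u=np.mgrid[0:400,0:640]; W=world("top",d,np.c_[u.ravel(),v.ravel()]).reshape(400,640,3)
def fit(c,lo,hi,r=45):
    m=(W[...,2]>lo)&(W[...,2]<hi)&(abs(u-c[0])<r)&(abs(v-c[1])<r)
    n,l,s,_=cv2.connectedComponentsWithStats(m.astype(np.uint8)); k=1+s[1:,4].argmax(); P=W[l==k]
    r=cv2.minAreaRect(P[:,:2].astype(np.float32)*1000); print(c,r,np.median(P[:,2]).round(4),len(P))
for c in((209,181),(299,208),(379,199)): fit(c,.050,.065); fit(c,.067,.08,25)
fit((459,205),.008,.018); fit((361,113),.03,.06); fit((299,295),.03,.06); fit((270,110),.005,.06); fit((420,104),.01,.1)
cv2.imwrite("pics/crop.png",cv2.resize(p[140:250,170:500],None,fx=2.4,fy=2.4,interpolation=cv2.INTER_CUBIC))
```

```text
(209, 181) ((640.73583984375, 259.79296875), (105.07868194580078, 64.26429748535156), 2.965635061264038) 0.0595 1505
(209, 181) ((639.7235717773438, 259.9825134277344), (38.6790771484375, 10.489134788513184), 2.1370584964752197) 0.073 115
(299, 208) ((586.731201171875, 72.79654693603516), (104.34213256835938, 64.0211181640625), 3.4998655319213867) 0.0593 1540
(299, 208) ((586.3800659179688, 72.76493835449219), (38.60848617553711, 9.932239532470703), 2.6712005138397217) 0.0731 104
(379, 199) ((605.029052734375, -87.6539306640625), (64.45263671875, 104.31796264648438), 88.29253387451172) 0.0592 1538
(379, 199) ((604.9293212890625, -87.34246063232422), (10.120919227600098, 40.33955764770508), 89.0819091796875) 0.0726 112
(459, 205) ((600.449951171875, -259.4896240234375), (110.60958099365234, 110.34359741210938), 83.03270721435547) 0.013 2713
(361, 113) ((794.0263671875, -53.347930908203125), (65.83291625976562, 104.63113403320312), 20.868114471435547) 0.0491 666
(299, 295) ((413.28228759765625, 71.30679321289062), (104.23777770996094, 64.16415405273438), 84.99790954589844) 0.0545 374
(270, 110) ((802.339599609375, 145.15084838867188), (202.22576904296875, 47.05328369140625), 80.4430923461914) 0.0197 1305
(420, 104) ((815.3158569335938, -180.69528198242188), (44.523338317871094, 44.53168487548828), 6.186526775360107) 0.055 517
```

View pics/crop.png

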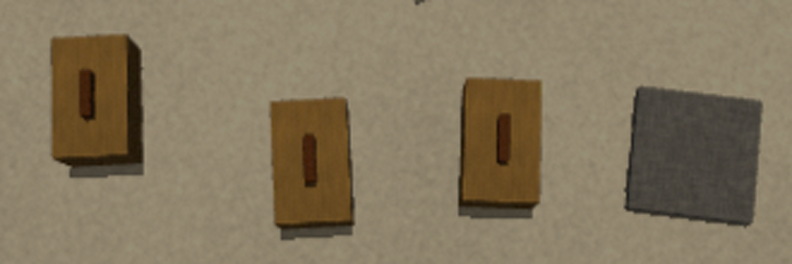

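Each top measures 104 x 64 mm at about 59 mm high, and the pad measures 110 mm square at 13 mm. The three brown boxes are confirmed. Next I'll weigh them.

```bash
cat >> h.py <<'E'
BOX={"A":(.6405,.2599,np.radians(2.6)),"B":(.5866,.0728,np.radians(3.1)),"C":(.605,-.0875,np.radians(-1.4))}
PAD=(.6005,-.2595)
def q(yaw):  # tool down, tool y along the direction yaw+90deg
    a=np.pi/2+yaw/2; return [0,np.cos(a),np.sin(a),0]
def fz(): 
    env.dwell(.4); r=[]
    for _ in range(5): env.dwell(.03); r.append(env.get_state()["force"])
    return np.mean(r,0)
E
python3 - <<'E'
from h import *
for k,(x,y,w) in BOX.items():
    print(k,[np.round(kin.inverse_kinematics([x,y,z],q(w)),2) for z in(.18,.084)])
for k,(x,y,w) in BOX.items():
    env.reach([x,y,.18],q(w)); 
    hit=env.movel([x,y,.085],.12,stop_force=15)
    if hit: print("hit",env.get_state()); break
    env.grip(.055,40); s=env.get_state(); f0=fz()
    env.movel([x,y,.125],.06); f1=fz(); s2=env.get_state()
    print(k,s["opening"],s["gripper_force"],s2["opening"],"f0",f0.round(2),"f1",f1.round(2))
    env.movel([x,y,.0865],.05,stop_force=None); env.grip(.085); env.movel([x,y,.18],.15)
    f2=fz(); w8=-(f1-f2)[2]; print("weight",w8,env.get_state()["time"])
    if abs(w8)>3.5: break
E
```

```text
A [array([-0.5 ,  0.63,  0.03,  1.61, -0.02,  0.9 ,  1.16]), array([-0.48,  0.75,  0.  ,  1.65, -0.  ,  0.75,  1.14])]
B [array([-0.34,  0.49,  0.15,  1.88, -0.1 ,  0.79,  1.48]), array([-0.29,  0.63,  0.08,  1.91, -0.08,  0.61,  1.47])]
C [array([-0.19,  0.53,  0.32,  1.84, -0.22,  0.81,  1.78]), array([-0.08,  0.66,  0.16,  1.87, -0.17,  0.63,  1.73])]
A 0.06354525746996646 45.63550338149071 0.06353345918670596 f0 [-0.47 -0.19  6.26] f1 [ 0.08  0.18 -1.96]
weight 2.031638588478597 7.7333
B 0.06387250540161046 45.287964195013046 0.06335485717782749 f0 [-0.98 -0.68  6.23] f1 [ 0.02  0.4  -2.44]
weight 2.7742680455025392 14.3583
C 0.0637069896492268 46.12026259303093 0.06341239383487188 f0 [-0.25 -0.82  6.61] f1 [-0.    0.43 -4.62]
weight 4.861470334377449 20.875
```

C is the heavy one: 4.9 N, against 2.0 N and 2.8 N. Next I'll take its lid off, lay it at (0.47, -0.12), and look inside.

Run:
```python
from h import *
x,y,w=BOX["C"]
env.grip(.035,30)
print("hit",env.movel([x,y,.1345],.1,stop_force=8)); s=env.get_state(); print(s["tcp_pos"],s["force"])
env.grip(0.0,30); s=env.get_state(); print("bar",s["opening"],s["gripper_force"])
if s["opening"]>.006:
    env.movel([x,y,.22],.1); s=env.get_state(); print("lifted",s["opening"],s["gripper_force"])
    env.reach([.47,-.12,.20],q(w)); print("hit",env.movel([.47,-.12,.085],.1,stop_force=4)); print(env.get_state()["tcp_pos"])
    env.grip(.035); env.movel([.47,-.12,.2],.2)
    env.reach([x-.05,y,.33],q(w)); env.dwell(.2)
    c=calibration("wrist"); p,d=camera("wrist"); cv2.imwrite("pics/w1.png",p); np.save("w1.npy",d); np.save("w1c.npy",c,allow_pickle=True)
    p,d=camera("top"); cv2.imwrite("pics/t1.png",p)
print(env.get_state()["time"])
```

```text
hit False
[ 0.60513405 -0.08755642  0.13449379] [0.38679513 0.91357985 0.15180195]
bar 0.009043797478803966 32.62290716171265
lifted 0.008816182010417194 32.143630385398865
hit True
[ 0.46953303 -0.11978831  0.08529699]
27.175
```

View pics/w1.png

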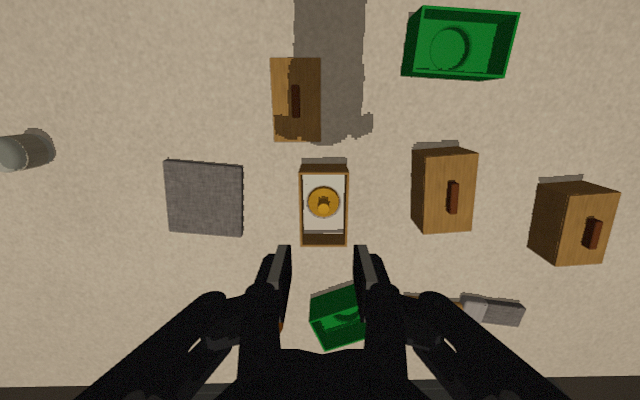

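Wrist view: box C is open at (323,205) with the seal's handle at about (323,207). Its lid lies on the bench at (296,99), and the pad at (204,198) is clear. I'll locate the handle from depth and grasp it along the box's length.

Run:
```python
from h import *
d=np.load("w1.npy"); c=np.load("w1c.npy",allow_pickle=True).item()
v,u=np.mgrid[185:225,303:345]; P=world("wrist",d,np.c_[u.ravel(),v.ravel()],c)
m=(P[:,2]>.040)&(P[:,2]<.051)&(np.hypot(P[:,0]-.605,P[:,1]+.0875)<.022); H=P[m]
print("handle",len(H),(H.min(0)+H.max(0))/2,np.ptp(H,axis=0))
x,y=((H.min(0)+H.max(0))/2)[:2]; assert np.hypot(x-.605,y+.0875)<.008
w=BOX["C"][2]
ws=[w+s*np.pi/2 for s in(1,-1)]; J=[kin.inverse_kinematics([x,y,.17],q(a)) for a in ws]; print(J)
a=min(((abs(j[6]),b) for j,b in zip(J,ws) if j is not None))[1]
env.grip(.045,40); env.reach([x,y,.17],q(a))
print("hit",env.movel([x,y,.1015],.08,stop_force=8)); print(env.get_state()["tcp_pos"])
env.grip(0.0,40); s=env.get_state(); print("handle w",s["opening"],s["gripper_force"])
if s["opening"]>.011:
    env.movel([x,y,.19],.1); print("lift",env.get_state()["opening"],fz())
    env.reach([*PAD,.19],q(a)); print(env.get_state()["tcp_pos"])
    env.movel([*PAD,.125],.08); print("touch",env.movel([*PAD,.107],.02,stop_force=4)); s=env.get_state(); print(s["tcp_pos"],s["force"],s["opening"])
print(env.get_state()["time"])
```

```text
handle 120 [ 0.60311869 -0.08875692  0.04412366] [0.01541078 0.01487829 0.00798986]
[array([ 0.6138291 ,  0.65568   , -0.78933112,  1.78696412,  0.56543747,
        0.94043171,  2.69900258]), array([-0.20318226,  0.54263904,  0.331771  ,  1.84578843, -0.23857311,
        0.79199741,  0.22846136])]
hit False
[ 0.60347142 -0.08883691  0.10191151]
handle w 0.014405330334144406 39.102166621014476
lift 0.014202532253090976 [ 0.02534851  0.12579534 -2.92128962]
[ 0.60021817 -0.26021951  0.18984295]
touch True
[ 0.60044672 -0.25942443  0.11116459] [-0.4172669   0.53298946  4.21478272] 0.014126170632470358
34.025
```

Touched at TCP z = 0.111, as expected. Now I'll release, back off and check.

Run:
```python
from h import *
env.dwell(.3); env.grip(.05); env.dwell(.3)
env.movel([*PAD,.25],.1); env.reach([.45,-.30,.35],env.get_state()["orientation"]); env.dwell(.3)
a,_=camera("top"); b,_=camera("scene")
cv2.imwrite("pics/end.png",np.vstack([cv2.resize(a[120:340,150:550],(545,300)),cv2.resize(b[120:340,180:580],(545,300))]))
print(env.get_state()["time"])
```

```text
37.775
```

View pics/end.png

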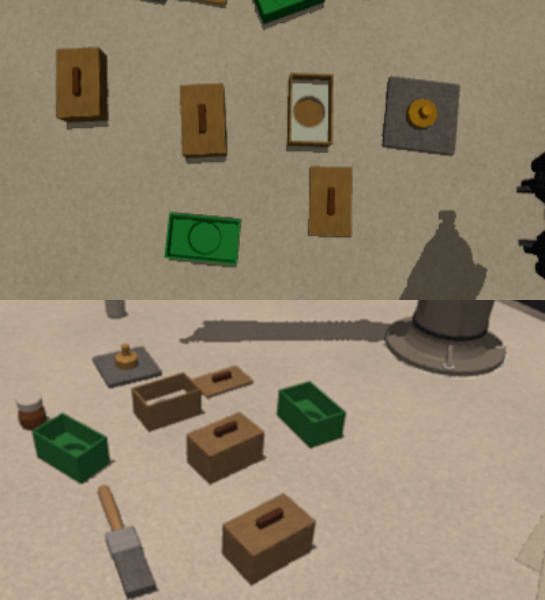

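The seal stands upright on the pad (422,113). The lid lies flat on the bench (331,202), the other two boxes are shut, and the arm is clear.

```bash
python3 -c "
from cell import job
print(job.job_done())"
```

```text
the job is handed in; nothing more can be done
None
```

I handed the job in at about 38 s of the 72 s allowed: the bronze seal from the heavy box (about 4.9 N against 2.0 N and 2.8 N) stands on the pad, its lid lies on the bench, and the other two boxes are shut and upright.

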